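# Drive a tight bushing out of a clamped housing with a drift rod

### The job

Take the thin drift rod out of its block and with it drive the tight bushing down out of the bore of the white housing clamped in the fixture, until the bushing stands on the floor of the receiver below. Feel your way into the bore and push gently: never press on the housing or the bushing with more than 25 N. Then stand the drift upright back in its block, right down in the hole, let go, and leave the other things on the bench where they are.

Things in the scene. Friction and masses are not known exactly. Their poses are not given: they have to be found in the camera images.
- fixture: Press-out fixture, fixed: aluminium base plate 130 x 110 x 12 mm (its x, y), posts, a nest plate with a low rim (top at 48 mm). Origin on the bench under the nest's centre, z up. In the nest sits a round white plastic housing, held by two dark clamp bars at +y and -y (62 mm high with bolts)
- nest (a point): Point on the fixture's axis 80 mm above the bench, level with the housing's flat top face: a boss 40 mm across on a 68 mm flange (flange 40 to 50 mm high). A straight upright bore, 15 mm, no chamfer, goes down through its middle. The nest has play: housing and bore sit up to 6 mm off this point along the fixture's x and also along y, differently each time; not measured
- receiver (a point): Centre of the receiver's floor under the housing, on the fixture's axis, 12 mm above the bench; a steel cup 34 mm inside, 18 mm high, open to view from the sides: the stop for the bushing
- bush (a joint): How far the tight steel bushing (14.6 mm across, 24 mm long) is driven down the bore, m; starts at 0 to 0.005. At 0 its flat top is 8 mm below the boss's face; at 0.036 it stands on the receiver's floor, clear of the bore, top 36 mm above the bench: a hard stop. It stays where left and resists with about 7 N, plus 0.6 N per 10 mm/s of speed
- drift: The thin drift rod, standing upright in its block: round steel shank 12 mm in diameter and 75 mm long with a flat end, above it a dark square handle 20 x 20 mm, 60 mm long (75 to 135 mm above the flat end), total 135 mm, about 0.2 kg. Origin at the centre of the flat lower end, z up along the rod, x and y square to the handle's faces. Its square handle is the grip
- stand: Black block 60 x 60 x 50 mm, fixed, that the thin drift stands in: round upright hole 16 mm in diameter in the middle of its top, 40 mm deep (floor 10 mm above the bench), mouth chamfered 2 mm. Origin at the centre of its underside
- thick_drift: Bystander: a thick drift of the same shape and height but with a 20 mm shank, too thick for the bore, standing in its own block (origin at the centre of its lower end)
- thick_stand: Bystander: the thick drift's black block, 60 x 60 x 50 mm, fixed, hole 24 mm. Origin under its centre
- cup_a: Bystander: open white plastic cup 72 mm across, 50 mm high, origin under its centre
- cup_b: Bystander: another such cup
- white_ring: Bystander: flat white ring 70 mm across, 8 mm high, origin under its centre
- bottle: Bystander: brown glass jar with a cap, 70 mm across, 130 mm high, origin under its centre
- screwdriver: Bystander: screwdriver lying on the bench
Things that resemble listed ones, but are neither listed nor needed, are in the scene too. What is shaped like the drift but blue or red is not meant.

How it is judged (in metres and radians):
On the way, in this order (a step that is already met when the one before it is completed fails the run):
1. the thin drift is lifted clear of its block (height (world z) of drift above 0.07 m), for 0.1 s.
2. the bushing is driven down to the receiver's floor, with the drift's end following it right through the bore (value of joint bush above 0.0335 m and height (world z) of drift below 0.045 m and horizontal distance between drift and fixture below 0.012 m), for 0.05 s.
At the end, for the whole second after the job is handed in: The bushing has been driven at least 33.5 of its 36 mm, out of the bore onto the receiver's floor; the thin drift stands in the hole of its own block, at rest, its lower end within 6 mm of the block's axis and within 4 mm of the hole's floor, leaning less than 0.12 rad (value of joint bush above 0.0335 m and horizontal distance between drift and stand below 0.006 m and height (world z) of drift below 0.014 m and angle between drift's own z axis and vertical below 0.12 rad and linear speed of drift below 0.02 m/s); the robot touches nothing.
It fails at once if the drift presses on the housing, bushing or fixture with more than 25 N (contact force between drift and fixture above 25 N).
It fails at once if the fingers or arm press on the housing, bushing or fixture with more than 25 N (contact force between any of the fingers, the arm and fixture above 25 N).
It fails at once if a bystander (thick drift, cup, ring, jar or screwdriver) is moved more than 30 mm (distance of any of thick_drift, cup_a, cup_b, white_ring, bottle, screwdriver from where it was at the start of the episode above 0.03 m).
It also fails if it takes over 64 s, if anything falls off the work surface, if the arm or the gripper's body presses on something with over 40 N, if the wrist force passes 120 N, or if a joint passes its speed limit or range.

### The arm

A 6-joint arm with a two-finger parallel gripper is mounted at the origin on the work surface. World frame = base frame: x ahead of the robot, y to its left, z up, the work surface at z = 0. Lengths are in m, angles in degrees, forces in N, time in s.
With the tool pointing down it reaches from about 0.35 to 0.875 m from the base axis. Payload 4.2 kg.
Tool frame: the origin (TCP) lies at the centre of the arm's flange, where the gripper is bolted on; the fingertips stand 182 mm ahead of it and the grasp point (between the pads) lies 164 mm ahead of it (r.nose_length is the distance from the TCP to the fingertips, in m); z points along the fingers, y is the line along which they close (so a half turn about z gives the same grasp; the last joint's range is limited). The gripper opens to 87 mm and grips with 3 to 60 N. Pads are 19 mm wide; open, the fingers measure 117 mm over their backs; the gripper's body (75 mm by 190 mm) begins 51 mm behind the grasp point.
Start: joints at [87.983, 22.042, 0.453, 0, -68.411, -14.817], TCP at [0.181, 0.598, 0.405] pointing down, gripper open.
Joint ranges: [-179.83, 179.83], [-69.29, 118.12], [-61.27, 80.66], [-181.25, 117.63], [-171.15, -9.14], [-177.46, 177.46]. Speed limits (degrees/s): [159.86, 159.86, 180, 180, 180, 180].

### API

Orientations are given as a 3x3 rotation matrix whose columns are the frame's x, y, z axes.
In Python, from station import r, vision gives the robot as it stands. The module is installed in compiled form; this text tells all that it offers.
- The arm moves only by the shell command python3 -m creep 'ROWS'. ROWS is JSON, a list of rows, each a list of 7 numbers: the opening, from -1 (shut) to 1 (fully open), then the shift along the tool's x, y, z in mm, then the turn, a rotation vector about the tool's x, y, z in degrees. A call has 1 to 8 rows; each row is the pose to reach, as a shift and turn from the pose commanded when the call began, along the tool's axes at that moment; what a row does not reach only later rows make up. A row lasts 1/12 s, in which the tool goes at most 41.7 mm and 7.16 degrees, less where a joint would pass 70% of its speed; a pose out of reach is approached as far as the arm can. A call with a gripper value outside its range is refused whole. The fingers move at their own pace and stop on an object; the grip force is fixed at half the most. Time passes only in rows, so rows that repeat a pose let the fingers close. It gives the time, the measured TCP pose, the force, the opening and the grip force at its end, in the units of the state.
- r.sense(): the state, without advancing time (a new reading comes with each control period).
- vision.capture(name): name is "scene" or "top" or "wrist"; returns (picture, depth): 420x560x3 uint8, red, green, blue; 420x560 float32, m along the optical axis (not along the pixel's ray), 0 where there is no reading.
- vision.camera_model(name): a dict with "vertical_fov" (degrees; the focal length in pixels is half the picture's height over the tangent of half this angle, whatever the lens; pixels are square), "cx", "cy" (the principal point, pixels), "extrinsics" (4x4, takes a point from camera to world coordinates); the wrist camera has in their place "mount" (4x4, takes a point from camera to tool coordinates, whose origin is the TCP and whose axes are the flange's). Camera axes: x right, y down, z forward; pixel columns grow to the right and rows downward; lengths in m; the calibration is good to about 2 mm. A picture is of the moment at which its call begins: read the wrist's pose just before it. camera_model takes no time and is no camera call.
- r.finish_job(): hands the job in; it is judged then, once.
Trained networks look in the newest picture that a camera, given by its name, has taken for a name from the list of things; names that differ only in an ending like _2 or _b are one class to them, and where a whole thing is asked for, a point or a joint stands for the part that bears it (a point fixed in the world has none). Each returns a list of dicts, best first, with "conf" (0 to 1); they miss things now and then, are a little off and sometimes report something else, mostly with a low value. They report only what shows in the picture. A call takes as long as a camera call. They do not tell look-alikes from the thing itself.
- vision.find_in(camera, thing): "uv" ([column, row] in pixels, amid what is visible of it).
- vision.cut_out(camera, thing): "region" (420x560 bool, what is visible of it) and "uv" ([column, row] in pixels, amid what is visible of it).
The state is a dict: "time_s": time; "joints": joint angles; "joint_velocities": joint speeds; "effort": joint torques, N m; "tcp_pos": TCP position; "ee_rot": TCP orientation; "wrist_force": force on the tool from outside, world axes, zero at the start; "moment": the same for the moment, N m; "gripper_width": opening from 0.0 (shut) to 1.0 (fully open); "gripper_force": force on a finger pad.
Only numpy, scipy, OpenCV 4.12 (cv2) and the standard library are available. Lean on these libraries where they do the work, as an engineer would, in place of code of your own. Each camera call takes 0.05 s, during which the arm holds its last target. There are 200 camera calls.

## Working session

There is one attempt and no reset: what is moved stays moved. The work goes in short steps, Python scripts to look and compute and a shell command to move; the robot and the scene stay as the last step left them, time stands still between calls to the robot, and variables do not carry over. Pictures are saved under pics/ and viewed, at most 10 in all, crops included, and the job is handed in when it is done.

```bash
mkdir -p pics; cat > h.py <<'E'
import numpy as np, cv2
from station import r, vision
def cam(n):
    m=vision.camera_model(n); f=210/np.tan(np.radians(m['vertical_fov'])/2)
    if 'extrinsics' in m: T=np.array(m['extrinsics'])
    else:
        s=r.sense(); W=np.eye(4); W[:3,:3]=s['ee_rot']; W[:3,3]=s['tcp_pos']; T=W@np.array(m['mount'])
    return f,m['cx'],m['cy'],T
def shot(n):
    c=cam(n); p,d=vision.capture(n); return p,d,c
def cloud(d,c):
    f,cx,cy,T=c; v,u=np.mgrid[:420,:560]
    P=np.stack([(u-cx)/f*d,(v-cy)/f*d,d],-1)
    return P@T[:3,:3].T+T[:3,3]
def proj(p,c):
    f,cx,cy,T=c; q=T[:3,:3].T@(np.array(p)-T[:3,3]); return cx+f*q[0]/q[2],cy+f*q[1]/q[2]
def save(n,p): cv2.imwrite('pics/'+n+'.png',cv2.cvtColor(p,cv2.COLOR_RGB2BGR))
E
python3 - <<'E'
from h import *
a=[]
for n in('scene','top'):
    p,d,c=shot(n); C=cloud(d,c); np.savez('/tmp/'+n,p=p,d=d,C=C); a.append(p)
    print(n,c[3][:3,3])
    for t in('drift','stand','fixture','thick_drift','thick_stand'):
        for q in vision.find_in(n,t)[:5]:
            u,v=map(int,np.round(q['uv'])); print(t,u,v,round(q['conf'],2),C[v,u].round(3))
save('both',cv2.resize(np.vstack(a),(800,1200))[:600]);
save('scene',a[0]);save('top',a[1])
E
```

```text
scene [0.9736976  0.35172287 0.81021834]
drift 426 277 0.66 [0.526 0.293 0.12 ]
drift 385 251 0.64 [0.524 0.205 0.113]
drift 459 263 0.58 [0.45  0.323 0.107]
stand 412 298 0.82 [0.54  0.291 0.051]
fixture 258 192 0.87 [ 0.545 -0.121  0.048]
thick_drift 334 253 0.84 [0.594 0.135 0.114]
thick_drift 128 183 0.73 [ 0.747 -0.326  0.097]
thick_drift 257 190 0.7 [ 0.544 -0.125  0.051]
thick_stand 326 272 0.68 [0.605 0.13  0.048]
thick_stand 333 252 0.44 [0.596 0.133 0.117]
top [ 0.32461003 -0.03289686  1.1989874 ]
drift 166 218 0.62 [0.511 0.279 0.139]
drift 266 144 0.62 [0.747 0.06  0.005]
drift 144 248 0.51 [0.439 0.326 0.135]
drift 339 229 0.34 [ 0.504 -0.135  0.079]
stand 177 224 0.81 [0.511 0.276 0.051]
fixture 338 230 0.7 [ 0.501 -0.132  0.085]
thick_drift 237 191 0.44 [0.583 0.116 0.127]
thick_drift 166 219 0.36 [0.51  0.281 0.132]
thick_stand 241 202 0.93 [0.574 0.115 0.048]
```

View pics/scene.png

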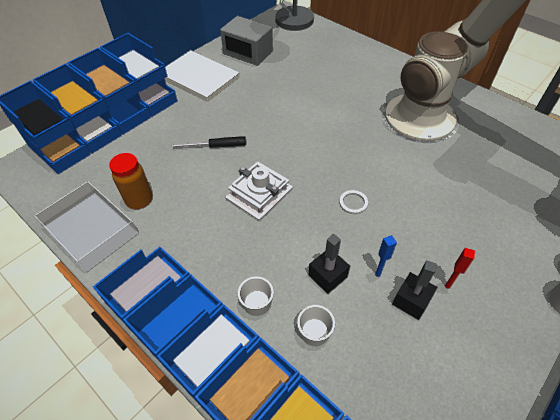

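View pics/top.png

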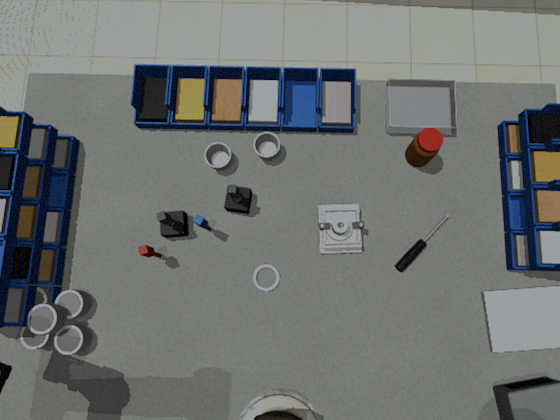

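The scene view shows four drift-shaped things: dark ones in black blocks at (334,245) and (426,277), a blue one at (388,252) and a red one at (463,263). The blue and red are excluded by the description. Next I compare the two dark ones up close.

```bash
python3 - <<'E'
from h import *
s=np.load('/tmp/scene.npz'); p=s['p']
save('crop',np.hstack([cv2.resize(p[225:325,x:x+66],(396,600),interpolation=cv2.INTER_CUBIC) for x in(300,385)]))
for n in('scene','top'):
    z=np.load('/tmp/'+n+'.npz'); C=z['C']; ok=z['d']>0
    for nm,x,y in(('A',.511,.278),('B',.58,.12)):
        near=ok&(np.hypot(C[...,0]-x,C[...,1]-y)<.06)
        b=C[near&(abs(C[...,2]-.05)<.005)]; h=C[near&(C[...,2]>.128)]; sh=C[near&(C[...,2]>.054)&(C[...,2]<.072)]
        rect=cv2.minAreaRect((b[:,:2]*1000).astype(np.float32)); 
        print(n,nm,'block',rect,b[:,2].mean(),'handle',h.mean(0).round(4),len(h),cv2.minAreaRect((h[:,:2]*1000).astype(np.float32)),'sh',len(sh),np.ptp(sh,axis=0).round(3) if len(sh) else '')
    near=ok&(np.hypot(C[...,0]-.51,C[...,1]+.13)<.07); t=C[near&(abs(C[...,2]-.08)<.003)]
    print('boss',len(t),cv2.minEnclosingCircle((t[:,:2]*1000).astype(np.float32)),t.mean(0))
    b=C[(ok&(np.hypot(C[...,0]-.51,C[...,1]+.13)<.1))&(abs(C[...,2]-.012)<.003)]; print('base',cv2.minAreaRect((b[:,:2]*1000).astype(np.float32)))
E
```

```text
scene A block ((517.1205444335938, 289.5532531738281), (61.783721923828125, 59.8708381652832), 6.661708831787109) 0.04876521213534797 handle [0.5197 0.2899 0.1408] 163 ((516.7682495117188, 289.29144287109375), (21.494983673095703, 20.20052719116211), 21.031940460205078) sh 29 [0.006 0.011 0.017]
scene B block ((586.9494018554688, 125.34761047363281), (61.54137420654297, 61.85150909423828), 83.73008728027344) 0.048816481281100166 handle [0.5894 0.1266 0.1406] 149 ((587.1929321289062, 125.4360580444336), (20.356937408447266, 20.274005889892578), 86.006103515625) sh 45 [0.015 0.019 0.017]
boss 131 ((517.6288452148438, -137.835693359375), 20.24237632751465) [ 0.51724253 -0.13892151  0.07895666]
base ((521.2308959960938, -142.88299560546875), (129.10003662109375, 111.27778625488281), 4.03228759765625)
top A block ((516.5609130859375, 290.2685241699219), (60.55486297607422, 62.05729675292969), 6.164555549621582) 0.049407222907459525 handle [0.5146 0.288  0.1422] 92 ((515.1885375976562, 289.48162841796875), (19.934289932250977, 20.512853622436523), 19.68266487121582) sh 13 [0.045 0.046 0.012]
top B block ((586.37939453125, 125.83406066894531), (60.73544692993164, 60.69216537475586), 83.30299377441406) 0.049471477080847384 handle [0.5846 0.1248 0.1428] 84 ((585.8175048828125, 125.39471435546875), (20.00965690612793, 20.292551040649414), 85.28876495361328) sh 20 [0.03  0.051 0.015]
boss 138 ((515.7225952148438, -138.52774047851562), 19.74291229248047) [ 0.51629099 -0.13846999  0.07952751]
base ((519.0888061523438, -143.0166015625), (130.21795654296875, 109.6397476196289), 3.294557809829712)
```

View pics/crop.png

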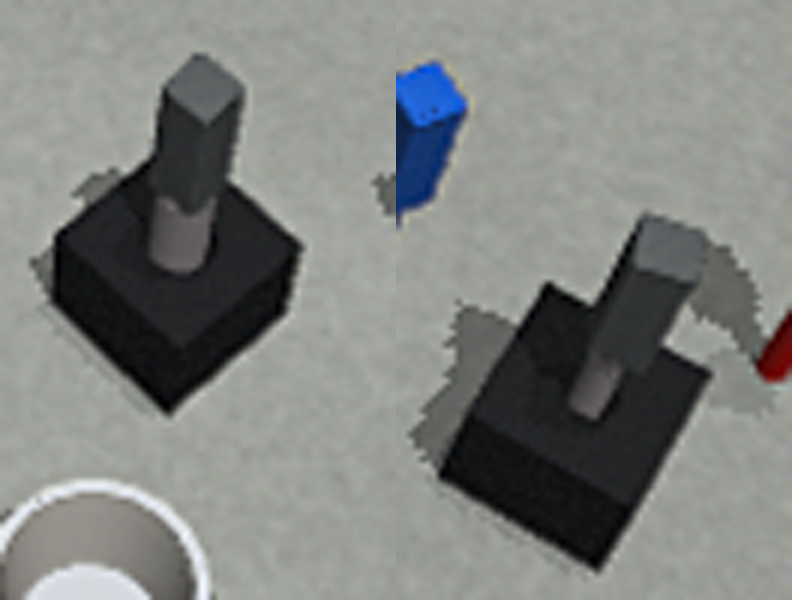

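The crop shows, on the left, the block at scene (334,245) with a thick shank. On the right, the block at (426,277) has a thin shank at crop (590,390). That is the thin drift, standing at about (0.516, 0.290).

```bash
cat > plan.py <<'E'
from h import *
from scipy.spatial.transform import Rotation as Ro
def plan(x,y,z,yaw=None):
    "tcp target, yaw of tool y axis (deg, mod 180); None keeps a level tool as is"
    s=r.sense(); R=np.array(s['ee_rot']); p=np.array(s['tcp_pos'])
    if yaw is None: yaw=np.degrees(np.arctan2(R[1,1],R[0,1]))
    best=None
    for k in(0,180):
        a=np.radians(yaw+k); Y=np.array([np.cos(a),np.sin(a),0]); Z=np.array([0,0,-1.]); D=np.stack([np.cross(Y,Z),Y,Z],1)
        rv=np.degrees(Ro.from_matrix(R.T@D).as_rotvec())
        if best is None or np.linalg.norm(rv)<np.linalg.norm(best): best=rv
    print('t',s['time_s'],'shift',(R.T@(np.array([x,y,z])-p)*1000).round(1),'turn',best.round(2),'j6',s['joints'][5],'F',np.round(s['wrist_force'],1))
    print('R',R.round(3).tolist(),'p',p.round(4))
E
python3 -c "
from plan import *
plan(.516,.2895,.405,20.3); plan(.516,.2895,.405,110.3)
print(vision.camera_model('wrist'))"
```

```text
t 0.6 shift [ 4.101e+02  1.985e+02 -2.000e-01] turn [-0.    0.   52.87] j6 -14.81524421182796 F [-0.1 -0.1 -0.1]
R [[0.957, -0.29, -0.0], [-0.29, -0.957, 0.0], [-0.0, -0.0, -1.0]] p [0.181  0.5982 0.4048]
t 0.6 shift [ 4.101e+02  1.985e+02 -2.000e-01] turn [ -0.     0.   -37.13] j6 -14.81524421182796 F [-0.1 -0.1 -0.1]
R [[0.957, -0.29, -0.0], [-0.29, -0.957, 0.0], [-0.0, -0.0, -1.0]] p [0.181  0.5982 0.4048]
{'vertical_fov': 71.98954152753474, 'cx': 281.67294103784917, 'cy': 210.87961141413345, 'mount': array([[-1.26369390e-04, -9.66679945e-01, -2.55988024e-01,
         7.00206530e-02],
       [ 9.99999881e-01, -1.80608807e-06, -4.86833188e-04,
         1.38200792e-03],
       [ 4.70149542e-04, -2.55988056e-01,  9.66679830e-01,
         1.96734804e-02],
       [ 0.00000000e+00,  0.00000000e+00,  0.00000000e+00,
         1.00000000e+00]])}
```

```bash
python3 -m creep '[[1,37,18,0,0,0,6.6],[1,74,36,0,0,0,13.2],[1,111,54,0,0,0,19.8],[1,148,72,0,0,0,26.4],[1,185,90,0,0,0,33],[1,222,108,0,0,0,39.6],[1,259,126,0,0,0,46.3],[1,296,144,0,0,0,52.87]]'; python3 -c "
from plan import *
plan(.516,.2895,.405,20.3)"
```

```text
time_s: 1.27
tcp_pos: [0.4236, 0.3731, 0.4051]
ee_rot: [[0.342, -0.94, 0.0], [-0.94, -0.342, 0.001], [-0.0, -0.001, -1.0]]
wrist_force: [0.4, 0.1, 0.3]
gripper_width: 1.0
gripper_force: 0.0
t 1.2667 shift [ 1.101e+02 -5.820e+01  1.000e-01] turn [-0.04  0.03 -0.31] j6 -37.823331600977475 F [0.4 0.1 0.3]
R [[0.342, -0.94, 0.0], [-0.94, -0.342, 0.001], [-0.0, -0.001, -1.0]] p [0.4236 0.3731 0.4051]
```

```bash
python3 -m creep '[[1,36,-19,0,0,0,0],[1,73,-38,0,0,0,0],[1,110,-58,0,0,0,0],[1,110,-58,0,0,0,0],[1,110,-58,0,0,0,0]]'; python3 - <<'E'
from plan import *
p,d,c=shot('wrist'); C=cloud(d,c); save('w1',p)
near=(d>0)&(np.hypot(C[...,0]-.516,C[...,1]-.29)<.05)
h=C[near&(C[...,2]>.138)&(C[...,2]<.155)]
print(h.mean(0),len(h),cv2.minAreaRect((h[:,:2]*1000).astype(np.float32)))
b=C[near&(abs(C[...,2]-.05)<.004)]; print(cv2.minAreaRect((b[:,:2]*1000).astype(np.float32)),b[:,2].mean())
plan(.516,.2895,.279,20.3)
E
```

```text
time_s: 1.68
tcp_pos: [0.5166, 0.2897, 0.4044]
ee_rot: [[0.343, -0.939, -0.0], [-0.939, -0.343, -0.0], [0.0, 0.0, -1.0]]
wrist_force: [-0.0, 0.4, 0.3]
gripper_width: 0.999
gripper_force: 0.0
[0.51566411 0.28726655 0.14487517] 526 ((515.4223022460938, 287.7889099121094), (19.278024673461914, 19.229915618896484), 20.098346710205078)
((515.9637451171875, 288.5891418457031), (60.02528762817383, 60.23331069946289), 6.377770900726318) 0.050293747248616745
t 1.7333 shift [1.300e+00 1.000e-01 1.255e+02] turn [ 0.02  0.01 -0.13] j6 -24.898391245625408 F [0.3 0.4 0.4]
R [[0.345, -0.939, -0.0], [-0.939, -0.345, -0.0], [-0.0, 0.0, -1.0]] p [0.5157 0.2908 0.4045]
```

View pics/w1.png

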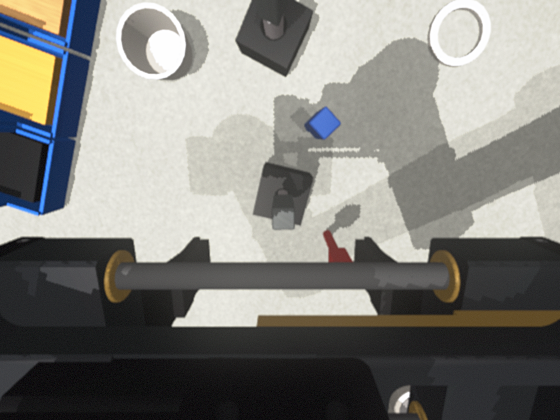

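```bash
python3 -m creep '[[1,2,1,30,0,0,0],[1,2,1,65,0,0,0],[1,2,1,100,0,0,0],[1,2,1,118,0,0,0],[1,2,1,126,0,0,0],[1,2,1,126,0,0,0],[1,2,1,126,0,0,0]]'; python3 - <<'E'
from plan import *
plan(.5157,.2885,.279,20.2)
E
```

```text
time_s: 2.32
tcp_pos: [0.5148, 0.2905, 0.2797]
ee_rot: [[0.349, -0.937, 0.001], [-0.937, -0.349, 0.001], [-0.0, -0.002, -1.0]]
wrist_force: [-0.1, 1.2, 0.7]
gripper_width: 1.001
gripper_force: 0.0
t 2.3167 shift [ 2.2 -0.1  0.7] turn [-0.09  0.01  0.21] j6 -24.743768631446397 F [-0.1  1.2  0.7]
R [[0.349, -0.937, 0.001], [-0.937, -0.349, 0.001], [-0.0, -0.002, -1.0]] p [0.5148 0.2905 0.2797]
```

```bash
python3 -m creep '[[1,1,0,0,0,0,0],[-1,1,0,0,0,0,0],[-1,1,0,0,0,0,0],[-1,1,0,0,0,0,0],[-1,1,0,0,0,0,0],[-1,1,0,0,0,0,0],[-1,1,0,0,0,0,0],[-1,1,0,0,0,0,0]]';python3 -m creep '[[-1,0,0,0,0,0,0],[-1,0,0,0,0,0,0],[-1,0,0,0,0,0,0],[-1,0,0,0,0,0,0],[-1,0,0,0,0,0,0]]'
```

```text
time_s: 2.98
tcp_pos: [0.5153, 0.2884, 0.2787]
ee_rot: [[0.347, -0.938, -0.0], [-0.938, -0.347, -0.0], [0.0, 0.0, -1.0]]
wrist_force: [-0.6, -0.4, 0.2]
gripper_width: 0.556
gripper_force: 0.0
time_s: 3.4
tcp_pos: [0.5153, 0.2885, 0.2787]
ee_rot: [[0.347, -0.938, -0.0], [-0.938, -0.347, 0.0], [-0.0, -0.0, -1.0]]
wrist_force: [-0.7, -0.5, -0.4]
gripper_width: 0.227
gripper_force: 30.0
```

```bash
python3 -m creep '[[-1,0,0,-10,0,0,0],[-1,0,0,-25,0,0,0],[-1,0,0,-50,0,0,0],[-1,0,0,-80,0,0,0],[-1,0,0,-110,0,0,0],[-1,0,0,-140,0,0,0],[-1,0,0,-150,0,0,0],[-1,0,0,-150,0,0,0]]'; python3 - <<'E'
from plan import *
plan(.517,-.138,.4287)
plan(.4665,-.002,.4287)
E
```

```text
time_s: 4.07
tcp_pos: [0.5153, 0.2884, 0.432]
ee_rot: [[0.347, -0.938, 0.005], [-0.938, -0.347, 0.004], [-0.002, -0.006, -1.0]]
wrist_force: [0.3, -0.2, -2.1]
gripper_width: 0.225
gripper_force: 30.0
t 4.0667 shift [400.5 146.4   1.5] turn [-0.35  0.14  0.  ] j6 -24.644640032399867 F [ 0.3 -0.2 -2.1]
R [[0.347, -0.938, 0.005], [-0.938, -0.347, 0.004], [-0.002, -0.006, -1.0]] p [0.5153 0.2884 0.432 ]
t 4.0667 shift [255.5 146.6   1.8] turn [-0.35  0.14  0.  ] j6 -24.644640032399867 F [ 0.3 -0.2 -2.1]
R [[0.347, -0.938, 0.005], [-0.938, -0.347, 0.004], [-0.002, -0.006, -1.0]] p [0.5153 0.2884 0.432 ]
```

```bash
python3 -m creep '[[-1,36,16,0,0,0,0],[-1,73,33,0,0,0,0],[-1,110,50,0,0,0,0],[-1,147,67,0,0,0,0],[-1,184,84,0,0,0,0],[-1,221,101,0,0,0,0],[-1,258,118,0,0,0,0],[-1,290,133,0,0,0,0]]'; python3 -m creep '[[-1,20,8,0,0,0,0],[-1,30,13,0,0,0,0],[-1,30,13,0,0,0,0],[-1,30,13,0,0,0,0],[-1,30,13,0,0,0,0],[-1,30,13,0,0,0,0]]'; python3 - <<'E'
from plan import *
p,d,c=shot('wrist'); C=cloud(d,c); save('w2',p); np.savez('/tmp/w2',p=p,d=d,C=C,T=c[3])
plan(.517,-.138,.4287)
u,v=proj((.517,-.138,.08),c); print(u,v)
near=(d>0)&(np.hypot(C[...,0]-.517,C[...,1]+.138)<.035)
t=near&(abs(C[...,2]-.08)<.004); b=C[t]; print(len(b),b.mean(0),cv2.minEnclosingCircle((b[:,:2]*1000).astype(np.float32)))
m=(near&(C[...,2]<.0745)&(np.hypot(C[...,0]-.517,C[...,1]+.138)<.0125)); q=C[m]; print(m.sum(),q.mean(0) if m.any() else '')
b=C[(d>0)&(np.hypot(C[...,0]-.52,C[...,1]+.143)<.1)&(abs(C[...,2]-.012)<.004)]; print('base',cv2.minAreaRect((b[:,:2]*1000).astype(np.float32)),b[:,2].mean())
E
```

```text
time_s: 4.73
tcp_pos: [0.4897, -0.0319, 0.4262]
ee_rot: [[0.346, -0.938, -0.005], [-0.938, -0.346, -0.0], [-0.002, 0.005, -1.0]]
wrist_force: [1.0, -0.6, -2.1]
gripper_width: 0.232
gripper_force: 30.0
time_s: 5.23
tcp_pos: [0.4895, -0.0613, 0.4282]
ee_rot: [[0.348, -0.937, -0.001], [-0.937, -0.348, 0.0], [-0.001, 0.001, -1.0]]
wrist_force: [0.3, -0.5, -2.5]
gripper_width: 0.231
gripper_force: 30.0
t 5.2833 shift [81.5  0.9 -0.3] turn [ 0.03  0.02 -0.  ] j6 8.637362471308041 F [ 0.6  0.1 -2.4]
R [[0.348, -0.937, -0.001], [-0.937, -0.348, 0.0], [-0.0, 0.001, -1.0]] p [ 0.4895 -0.0613  0.4284]
281.7277668742456 124.10604109829087
921 [ 0.51549998 -0.14021473  0.08012688] ((515.2506713867188, -140.06370544433594), 19.85629653930664)
145 [ 0.51525032 -0.14042536  0.06782049]
base ((518.7139892578125, -144.4158172607422), (130.04022216796875, 109.57191467285156), 3.3365964889526367) 0.012029995781685447
```

View pics/w2.png

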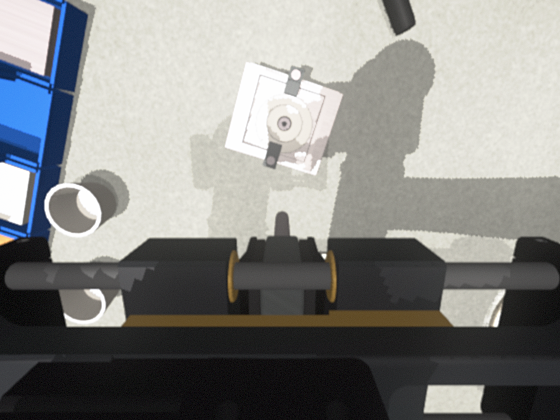

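The wrist view shows the boss with the bore at (285,124), bushing inside, and the held drift's shank end at (282,213). I measure the shank end in the same view, so the camera's offset cancels.

```bash
python3 - <<'E'
from plan import *
z=np.load('/tmp/w2.npz'); p,d,C=z['p'],z['d'],z['C']
s=r.sense(); R=np.array(s['ee_rot']); t=np.array(s['tcp_pos']); L=(C-t)@R
m=(d>0)&(d<.32)&(abs(L[...,1])<.02)&(L[...,2]>.198)&(abs(L[...,0])<.03)
Q=L[m]; print(len(Q))
for lo in np.arange(.198,.275,.008):
    q=Q[(Q[:,2]>=lo)&(Q[:,2]<lo+.008)]
    if len(q): print(round(lo,3),len(q),(q.min(0)*1000).round(1),(q.max(0)*1000).round(1),(q.mean(0)*1000).round(1))
from scipy.optimize import least_squares
q=Q[(Q[:,2]>.212)&(Q[:,2]<.265)]
f=lambda a:np.hypot(q[:,0]-a[0]-a[2]*(q[:,2]-.2687),q[:,1]-a[1]-a[3]*(q[:,2]-.2687))-.006
o=least_squares(f,[0,0,0,0],loss='soft_l1',f_scale=.0005); print(o.x, np.std(f(o.x)))
B=((np.array([.5153,-.1402,.08])-t)@R); print('bore in tool',B)
for v in range(195,225,2): print(v,p[v,272:294].mean(1).round().astype(int))
E
```

```text
343
0.198 13 [  4.7  -2.6 202.2] [  6.    3.5 205.8] [  5.4   0.5 204.3]
0.206 52 [  2.3  -4.8 206.1] [  5.9   5.8 213.8] [  4.9   0.7 210. ]
0.214 56 [  1.4  -5.  214. ] [  5.9   6.  222. ] [  4.5   0.3 218. ]
0.222 49 [  1.1  -5.2 222.2] [  5.9   6.1 229.9] [  4.5   0.5 226.2]
0.23 44 [  0.3  -5.4 230. ] [  6.    6.3 237.9] [  4.3   0.3 234.1]
0.238 42 [ -0.4  -5.5 238.1] [  6.    6.5 245.9] [  4.4   0.5 242. ]
0.246 32 [  1.5  -5.  246.2] [  6.    5.9 253.6] [4.800e+00 2.000e-01 2.499e+02]
0.254 38 [  1.4  -5.2 254.3] [  6.    6.  261.9] [  4.5   0.6 258.2]
0.262 17 [  1.1  -5.3 262.6] [  6.    6.2 267.1] [  4.5   0.4 264.9]
[-0.00020972  0.00039257  0.00308059 -0.00171473] 0.0001686080018605501
bore in tool [0.08310738 0.00311953 0.3483519 ]
195 [225 226 227 227 227 225 221 219 220 221 225 225 220 219 223 227 227 226
 224 224 224 222]
197 [225 225 223 225 225 223 220 219 220 221 221 218 218 217 219 222 222 225
 227 227 227 224]
199 [222 218 221 222 224 224 223 222 218 220 221 220 223 223 222 221 218 223
 227 227 224 221]
201 [224 221 219 219 221 223 226 227 225 223 224 222 222 22
[... 380 characters left out ...]
9 220 221 225 223
 223 225 227 228]
211 [223 223 222 222 224 218 198 184 170 153 149 160 177 198 217 224 224 222
 218 219 221 223]
213 [223 224 223 223 199 151 112  97  93  94  93  94  94 106 133 183 219 224
 219 218 221 223]
215 [227 227 227 207 145 101  94  96  96  98  98  97  96  93  90 118 187 222
 226 226 224 226]
217 [220 223 220 168 111  95  93  97  96  95  97  97  96  97  92  96 149 212
 226 222 220 219]
219 [217 218 214 151  99  93  95  96  95  96  98  95  95  97  92  87 131 208
 227 223 221 221]
221 [219 220 204 139  95  92  94  96  93  95  95  95  95  94  92  84 124 203
 221 217 217 219]
223 [221 224 197 134  95  92  97  94  96  96  96  92  95  93  91  85 116 191
 221 221 221 221]
```

```bash
python3 -m creep '[[-1,0,0,20,0,0,0],[-1,0,0,40,0,0,0],[-1,0,0,55,0,0,0],[-1,0,0,63,0,0,0],[-1,0,0,63,0,0,0],[-1,0,0,63,0,0,0],[-1,0,0,63,0,0,0]]'; cat > bore.py <<'E'
from plan import *
from scipy.optimize import least_squares
p,d,c=shot('wrist'); C=cloud(d,c); s=r.sense(); R=np.array(s['ee_rot']); t=np.array(s['tcp_pos']); L=(C-t)@R
Q=L[(d>0)&(d<.32)&(abs(L[...,1])<.02)&(L[...,2]>.198)&(abs(L[...,0])<.03)]
q=Q[(Q[:,2]>.212)&(Q[:,2]<.265)]
f=lambda a:np.hypot(q[:,0]-a[0]-a[2]*(q[:,2]-.2687),q[:,1]-a[1]-a[3]*(q[:,2]-.2687))-.006
o=least_squares(f,[0,0,0,0],loss='soft_l1',f_scale=.0005); print('tip',o.x)
near=(d>0)&(np.hypot(C[...,0]-.5155,C[...,1]+.14)<.035)
b=C[near&(abs(C[...,2]-.08)<.003)]; hull=cv2.convexHull((b[:,:2]*1000).astype(np.float32))
e=cv2.minEnclosingCircle(hull); print('boss',len(b),e,b[:,2].mean(), 'top z')
print('boss in tool',((np.array([e[0][0]/1000,e[0][1]/1000,b[:,2].mean()])-t)@R*1000).round(2))
# bore hole edge: hole pixels in the boss-plane by ray intersection
f_,cx,cy,T=c; v,u=np.mgrid[:420,:560]; D=np.stack([(u-cx)/f_,(v-cy)/f_,np.ones((420,560))],-1)@T[:3,:3].T
k=(.08-T[2,3])/D[...,2]; P=T[:3,3]+k[...,None]*D
ctr=np.array(e[0])/1000
inb=np.hypot(P[...,0]-ctr[0],P[...,1]-ctr[1])<.013
hole=inb&(C[...,2]<.0775)&(d>0); h=P[hole]; print('hole',hole.sum(),cv2.minEnclosingCircle((h[:,:2]*1000).astype(np.float32)),h.mean(0))
hc=np.array(cv2.minEnclosingCircle((h[:,:2]*1000).astype(np.float32))[0])/1000
print('hole in tool',((np.array([*hc,.08])-t)@R*1000).round(2))
uu,vv=map(int,proj((*ctr,.08),c)); save('w3',cv2.resize(p[max(0,vv-50):vv+50,uu-66:uu+66],(792,600),interpolation=cv2.INTER_CUBIC)); print(uu,vv,t)
E
python3 bore.py
```

```text
time_s: 5.87
tcp_pos: [0.4899, -0.062, 0.3669]
ee_rot: [[0.348, -0.938, 0.002], [-0.938, -0.348, -0.0], [0.001, -0.002, -1.0]]
wrist_force: [-0.2, -0.2, -2.1]
gripper_width: 0.227
gripper_force: 30.0
tip [-0.0003045   0.00029308  0.00231211 -0.00115148]
boss 1385 ((515.4002075195312, -140.05702209472656), 19.781330108642578) 0.08015823861435502 top z
boss in tool [ 81.77   3.81 286.88]
hole 223 ((515.417236328125, -139.9311065673828), 7.362342357635498) [ 0.5153654  -0.13994198  0.08      ]
hole in tool [ 81.66   3.75 287.04]
285 121 [ 0.48980039 -0.06209671  0.36697974]
```

```bash
python3 -m creep '[[-1,25,1,0,0,0,0],[-1,50,2,0,0,0,0],[-1,72,3,0,0,0,0],[-1,82,3.5,0,0,0,0],[-1,82,3.5,0,0,0,0],[-1,82,3.5,0,0,0,0],[-1,82,3.5,0,0,0,0],[-1,82,3.5,0,0,0,0]]'; python3 - <<'E'
from plan import *
plan(.5158,-.1402,.350)
E
```

```text
time_s: 6.58
tcp_pos: [0.5142, -0.1397, 0.366]
ee_rot: [[0.348, -0.938, 0.0], [-0.938, -0.348, 0.0], [-0.0, -0.0, -1.0]]
wrist_force: [0.7, 0.2, -2.2]
gripper_width: 0.229
gripper_force: 30.0
t 6.5833 shift [ 1.  -1.3 16. ] turn [-0.02  0.    0.  ] j6 18.11015575346413 F [ 0.7  0.2 -2.2]
R [[0.348, -0.938, 0.0], [-0.938, -0.348, 0.0], [-0.0, -0.0, -1.0]] p [ 0.5142 -0.1397  0.366 ]
```

```bash
python3 -m creep '[[-1,1,-1.3,3,0,0,0],[-1,1,-1.3,6,0,0,0],[-1,1,-1.3,9,0,0,0],[-1,1,-1.3,12,0,0,0],[-1,1,-1.3,12,0,0,0],[-1,1,-1.3,12,0,0,0],[-1,1,-1.3,12,0,0,0]]'; python3 - <<'E'
from plan import *
plan(.5158,-.1402,.350)
E
```

```text
time_s: 7.17
tcp_pos: [0.5161, -0.1409, 0.3537]
ee_rot: [[0.347, -0.938, -0.0], [-0.938, -0.347, -0.0], [0.0, 0.0, -1.0]]
wrist_force: [-0.2, 0.0, -1.7]
gripper_width: 0.23
gripper_force: 30.0
t 7.1667 shift [-0.8  0.   3.7] turn [ 0.   -0.01  0.  ] j6 18.19037834885217 F [-0.2  0.  -1.7]
R [[0.347, -0.938, -0.0], [-0.938, -0.347, -0.0], [0.0, 0.0, -1.0]] p [ 0.5161 -0.1409  0.3537]
```

```bash
python3 -m creep '[[-1,-0.8,0,1,0,0,0],[-1,-0.8,0,2,0,0,0],[-1,-0.8,0,3,0,0,0],[-1,-0.8,0,4,0,0,0],[-1,-0.8,0,5,0,0,0],[-1,-0.8,0,5.5,0,0,0],[-1,-0.8,0,6,0,0,0]]'
```

```text
time_s: 7.75
tcp_pos: [0.5158, -0.1402, 0.3477]
ee_rot: [[0.347, -0.938, -0.0], [-0.938, -0.347, -0.0], [-0.0, 0.0, -1.0]]
wrist_force: [0.7, -0.5, -3.0]
gripper_width: 0.226
gripper_force: 30.0
```

```bash
python3 -m creep '[[-1,0,0,0.5,0,0,0],[-1,0,0,1,0,0,0],[-1,0,0,1.5,0,0,0],[-1,0,0,2,0,0,0]]'; python3 -m creep '[[-1,0,0,0.5,0,0,0],[-1,0,0,1,0,0,0],[-1,0,0,1.5,0,0,0],[-1,0,0,2,0,0,0]]'
```

```text
time_s: 8.08
tcp_pos: [0.5158, -0.1402, 0.3457]
ee_rot: [[0.347, -0.938, 0.0], [-0.938, -0.347, 0.0], [0.0, -0.0, -1.0]]
wrist_force: [0.1, 0.5, -2.5]
gripper_width: 0.228
gripper_force: 30.0
time_s: 8.42
tcp_pos: [0.5158, -0.1402, 0.3437]
ee_rot: [[0.347, -0.938, 0.0], [-0.938, -0.347, -0.0], [0.0, -0.0, -1.0]]
wrist_force: [-0.8, 0.3, -1.7]
gripper_width: 0.226
gripper_force: 30.0
```

The end is about 5 mm below the boss's face and there is no force, so it is in the bore. I keep going slowly.

```bash
python3 -m creep '[[-1,0,0,0.5,0,0,0],[-1,0,0,1,0,0,0],[-1,0,0,1.5,0,0,0],[-1,0,0,2,0,0,0],[-1,0,0,2.5,0,0,0],[-1,0,0,3,0,0,0]]'; python3 -m creep '[[-1,0,0,0.5,0,0,0],[-1,0,0,1,0,0,0],[-1,0,0,1.5,0,0,0],[-1,0,0,2,0,0,0],[-1,0,0,2.5,0,0,0],[-1,0,0,3,0,0,0]]'
```

```text
time_s: 8.92
tcp_pos: [0.5158, -0.1402, 0.3407]
ee_rot: [[0.347, -0.938, 0.0], [-0.938, -0.347, -0.0], [0.0, -0.0, -1.0]]
wrist_force: [0.0, 0.2, -2.5]
gripper_width: 0.226
gripper_force: 30.0
time_s: 9.42
tcp_pos: [0.5158, -0.1402, 0.3377]
ee_rot: [[0.347, -0.938, 0.0], [-0.938, -0.347, -0.0], [0.0, -0.0, -1.0]]
wrist_force: [0.1, 0.4, -3.0]
gripper_width: 0.226
gripper_force: 30.0
```

```bash
python3 -m creep '[[-1,0,0,0.5,0,0,0],[-1,0,0,1,0,0,0],[-1,0,0,1.5,0,0,0],[-1,0,0,2,0,0,0],[-1,0,0,2.5,0,0,0],[-1,0,0,3,0,0,0]]'
```

```text
time_s: 9.92
tcp_pos: [0.5157, -0.1402, 0.3355]
ee_rot: [[0.347, -0.938, 0.001], [-0.938, -0.347, -0.0], [0.0, -0.0, -1.0]]
wrist_force: [-2.2, 1.4, 4.8]
gripper_width: 0.227
gripper_force: 30.0
```

```bash
python3 -m creep '[[-1,0,0,0.5,0,0,0],[-1,0,0,1,0,0,0],[-1,0,0,1.6,0,0,0],[-1,0,0,2.2,0,0,0],[-1,0,0,2.8,0,0,0],[-1,0,0,3.4,0,0,0],[-1,0,0,4,0,0,0],[-1,0,0,4.6,0,0,0]]'
```

```text
time_s: 10.58
tcp_pos: [0.5158, -0.1402, 0.3301]
ee_rot: [[0.347, -0.938, 0.0], [-0.938, -0.347, -0.0], [0.0, -0.0, -1.0]]
wrist_force: [-1.6, 0.7, 4.6]
gripper_width: 0.227
gripper_force: 30.0
```

```bash
python3 -m creep '[[-1,0,0,0.8,0,0,0],[-1,0,0,1.6,0,0,0],[-1,0,0,2.4,0,0,0],[-1,0,0,3.2,0,0,0],[-1,0,0,4,0,0,0],[-1,0,0,4.8,0,0,0],[-1,0,0,5.6,0,0,0],[-1,0,0,6.4,0,0,0]]'; python3 -m creep '[[-1,0,0,0.8,0,0,0],[-1,0,0,1.6,0,0,0],[-1,0,0,2.4,0,0,0],[-1,0,0,3.2,0,0,0],[-1,0,0,4,0,0,0],[-1,0,0,4.8,0,0,0],[-1,0,0,5.6,0,0,0],[-1,0,0,6.4,0,0,0]]'
```

```text
time_s: 11.25
tcp_pos: [0.5158, -0.1402, 0.3237]
ee_rot: [[0.347, -0.938, 0.0], [-0.938, -0.347, -0.0], [0.0, -0.0, -1.0]]
wrist_force: [-0.4, 0.3, 4.9]
gripper_width: 0.23
gripper_force: 30.0
time_s: 11.92
tcp_pos: [0.5158, -0.1402, 0.3173]
ee_rot: [[0.347, -0.938, 0.0], [-0.938, -0.347, -0.0], [0.0, -0.0, -1.0]]
wrist_force: [-2.4, 0.6, 4.7]
gripper_width: 0.227
gripper_force: 30.0
```

```bash
python3 -m creep '[[-1,0,0,0.8,0,0,0],[-1,0,0,1.6,0,0,0],[-1,0,0,2.4,0,0,0],[-1,0,0,3.2,0,0,0],[-1,0,0,4,0,0,0],[-1,0,0,4.8,0,0,0],[-1,0,0,5.6,0,0,0],[-1,0,0,6.4,0,0,0]]'; python3 -m creep '[[-1,0,0,0.5,0,0,0],[-1,0,0,1,0,0,0],[-1,0,0,1.5,0,0,0],[-1,0,0,2,0,0,0],[-1,0,0,2.5,0,0,0],[-1,0,0,3,0,0,0],[-1,0,0,3.5,0,0,0]]'
```

```text
time_s: 12.58
tcp_pos: [0.5158, -0.1402, 0.3109]
ee_rot: [[0.347, -0.938, 0.0], [-0.938, -0.347, -0.0], [0.0, -0.0, -1.0]]
wrist_force: [-0.8, 0.7, 4.6]
gripper_width: 0.229
gripper_force: 30.0
time_s: 13.17
tcp_pos: [0.5158, -0.1402, 0.3074]
ee_rot: [[0.347, -0.938, 0.0], [-0.938, -0.347, 0.0], [0.0, -0.0, -1.0]]
wrist_force: [-1.3, -0.6, 4.6]
gripper_width: 0.226
gripper_force: 30.0
```

```bash
python3 -m creep '[[-1,0,0,0.3,0,0,0],[-1,0,0,0.6,0,0,0],[-1,0,0,0.9,0,0,0],[-1,0,0,1.2,0,0,0]]'
```

```text
time_s: 13.5
tcp_pos: [0.5158, -0.1402, 0.3062]
ee_rot: [[0.347, -0.938, 0.0], [-0.938, -0.347, -0.0], [0.0, -0.0, -1.0]]
wrist_force: [-0.5, -0.3, 4.4]
gripper_width: 0.229
gripper_force: 30.0
```

```bash
python3 -m creep '[[-1,0,0,0.2,0,0,0],[-1,0,0,0.4,0,0,0],[-1,0,0,0.6,0,0,0],[-1,0,0,0.8,0,0,0]]'
```

```text
time_s: 13.83
tcp_pos: [0.5158, -0.1402, 0.3054]
ee_rot: [[0.347, -0.938, 0.0], [-0.938, -0.347, 0.0], [0.0, -0.0, -1.0]]
wrist_force: [-0.1, -1.0, 3.4]
gripper_width: 0.226
gripper_force: 30.0
```

Not at the stop yet. I take smaller steps.

```bash
python3 -m creep '[[-1,0,0,0.15,0,0,0],[-1,0,0,0.3,0,0,0],[-1,0,0,0.45,0,0,0]]'
```

```text
time_s: 14.08
tcp_pos: [0.5158, -0.1402, 0.305]
ee_rot: [[0.347, -0.938, 0.0], [-0.938, -0.347, 0.0], [0.0, -0.0, -1.0]]
wrist_force: [-0.7, -0.8, 4.0]
gripper_width: 0.23
gripper_force: 30.0
```

```bash
python3 -m creep '[[-1,0,0,0.15,0,0,0],[-1,0,0,0.3,0,0,0]]'
```

```text
time_s: 14.25
tcp_pos: [0.5158, -0.1402, 0.3047]
ee_rot: [[0.347, -0.938, 0.0], [-0.938, -0.347, 0.0], [0.0, -0.0, -1.0]]
wrist_force: [-1.6, -0.1, 4.0]
gripper_width: 0.228
gripper_force: 30.0
```

```bash
python3 -m creep '[[-1,0,0,0.15,0,0,0],[-1,0,0,0.15,0,0,0]]'
```

```text
time_s: 14.42
tcp_pos: [0.5158, -0.1402, 0.3046]
ee_rot: [[0.347, -0.938, 0.0], [-0.938, -0.347, -0.0], [0.0, -0.0, -1.0]]
wrist_force: [-0.7, 0.6, 3.4]
gripper_width: 0.23
gripper_force: 30.0
```

```bash
python3 -m creep '[[-1,0,0,0.15,0,0,0],[-1,0,0,0.3,0,0,0]]'
```

```text
time_s: 14.58
tcp_pos: [0.5158, -0.1402, 0.3045]
ee_rot: [[0.347, -0.938, 0.0], [-0.938, -0.347, -0.0], [0.0, -0.0, -1.0]]
wrist_force: [-1.9, 0.2, 6.8]
gripper_width: 0.231
gripper_force: 30.0
```

```bash
python3 -m creep '[[-1,0,0,0.15,0,0,0],[-1,0,0,0.3,0,0,0]]'
```

```text
time_s: 14.75
tcp_pos: [0.5158, -0.1402, 0.3045]
ee_rot: [[0.347, -0.938, 0.0], [-0.938, -0.347, -0.0], [0.0, -0.0, -1.0]]
wrist_force: [-1.4, 0.8, 8.4]
gripper_width: 0.229
gripper_force: 30.0
```

The force rises while the position holds, so the bushing is on the receiver's floor. I withdraw straight up.

```bash
python3 -m creep '[[-1,0,0,-3,0,0,0],[-1,0,0,-9,0,0,0],[-1,0,0,-17,0,0,0],[-1,0,0,-26,0,0,0],[-1,0,0,-36,0,0,0],[-1,0,0,-46,0,0,0],[-1,0,0,-56,0,0,0],[-1,0,0,-66,0,0,0]]'; python3 -m creep '[[-1,0,0,-15,0,0,0],[-1,0,0,-35,0,0,0],[-1,0,0,-50,0,0,0],[-1,0,0,-60,0,0,0],[-1,0,0,-60,0,0,0]]'; python3 - <<'E'
from plan import *
plan(.516,.2885,.430)
E
```

```text
time_s: 15.42
tcp_pos: [0.5157, -0.1402, 0.3713]
ee_rot: [[0.347, -0.938, 0.001], [-0.938, -0.347, 0.0], [0.0, -0.001, -1.0]]
wrist_force: [0.3, 0.1, -2.5]
gripper_width: 0.227
gripper_force: 30.0
time_s: 15.83
tcp_pos: [0.516, -0.1403, 0.433]
ee_rot: [[0.347, -0.938, 0.006], [-0.938, -0.347, -0.0], [0.002, -0.005, -1.0]]
wrist_force: [1.3, 0.5, -1.7]
gripper_width: 0.229
gripper_force: 30.0
t 15.8333 shift [-402.1 -148.8    2.8] turn [-0.29 -0.14 -0.  ] j6 18.106195173505473 F [ 1.3  0.5 -1.7]
R [[0.347, -0.938, 0.006], [-0.938, -0.347, -0.0], [0.002, -0.005, -1.0]] p [ 0.516  -0.1403  0.433 ]
```

```bash
python3 -m creep '[[-1,-25,-9,0,0,0,0],[-1,-60,-22,0,0,0,0],[-1,-97,-36,0,0,0,0],[-1,-134,-50,0,0,0,0],[-1,-171,-64,0,0,0,0],[-1,-208,-77,0,0,0,0],[-1,-245,-91,0,0,0,0],[-1,-282,-105,0,0,0,0]]'; python3 -m creep '[[-1,-37,-14,0,0,0,0],[-1,-74,-27,0,0,0,0],[-1,-100,-37,0,0,0,0],[-1,-120,-44,0,0,0,0],[-1,-120,-44,0,0,0,0],[-1,-120,-44,0,0,0,0],[-1,-120,-44,0,0,0,0],[-1,-120,-44,0,0,0,0]]'; python3 - <<'E'
from plan import *
plan(.516,.2885,.330)
E
```

```text
time_s: 16.5
tcp_pos: [0.5156, 0.1625, 0.4291]
ee_rot: [[0.347, -0.938, -0.002], [-0.938, -0.347, -0.001], [-0.0, 0.002, -1.0]]
wrist_force: [1.2, 0.1, -2.5]
gripper_width: 0.229
gripper_force: 30.0
time_s: 17.17
tcp_pos: [0.516, 0.2876, 0.4295]
ee_rot: [[0.346, -0.938, -0.001], [-0.938, -0.346, -0.001], [0.0, 0.001, -1.0]]
wrist_force: [-0.3, -0.3, -2.1]
gripper_width: 0.23
gripper_force: 30.0
t 17.1667 shift [-0.9 -0.4 99.5] turn [ 0.07 -0.02  0.  ] j6 -24.58348157256948 F [-0.3 -0.3 -2.1]
R [[0.346, -0.938, -0.001], [-0.938, -0.346, -0.001], [0.0, 0.001, -1.0]] p [0.516  0.2876 0.4295]
```

```bash
python3 -m creep '[[-1,-0.8,-0.3,25,0,0,0],[-1,-0.8,-0.3,55,0,0,0],[-1,-0.8,-0.3,80,0,0,0],[-1,-0.8,-0.3,95,0,0,0],[-1,-0.8,-0.3,102,0,0,0],[-1,-0.8,-0.3,102,0,0,0],[-1,-0.8,-0.3,102,0,0,0],[-1,-0.8,-0.3,102,0,0,0]]'; python3 - <<'E'
from plan import *
plan(.516,.2885,.330)
E
```

```text
time_s: 17.83
tcp_pos: [0.5166, 0.2894, 0.3297]
ee_rot: [[0.347, -0.938, 0.003], [-0.938, -0.347, 0.002], [-0.001, -0.003, -1.0]]
wrist_force: [0.2, 0.4, -3.1]
gripper_width: 0.228
gripper_force: 30.0
t 17.8333 shift [ 0.6  0.9 -0.3] turn [-0.18  0.05  0.  ] j6 -24.65194383524978 F [ 0.2  0.4 -3.1]
R [[0.347, -0.938, 0.003], [-0.938, -0.347, 0.002], [-0.001, -0.003, -1.0]] p [0.5166 0.2894 0.3297]
```

Still settling; I hold briefly and then lower slowly.

```bash
python3 -m creep '[[-1,0,0,0,0,0,0],[-1,0,0,0,0,0,0],[-1,0,0,2,0,0,0],[-1,0,0,4,0,0,0],[-1,0,0,6,0,0,0],[-1,0,0,8,0,0,0]]'; python3 - <<'E'
from plan import *
plan(.516,.2885,.2785)
E
```

```text
time_s: 18.33
tcp_pos: [0.516, 0.2894, 0.3197]
ee_rot: [[0.347, -0.938, -0.0], [-0.938, -0.347, -0.0], [0.0, 0.0, -1.0]]
wrist_force: [-0.3, -0.5, -3.4]
gripper_width: 0.227
gripper_force: 30.0
t 18.3333 shift [ 0.8  0.3 41.2] turn [ 0.01 -0.    0.  ] j6 -24.654375496609326 F [-0.3 -0.5 -3.4]
R [[0.347, -0.938, -0.0], [-0.938, -0.347, -0.0], [0.0, 0.0, -1.0]] p [0.516  0.2894 0.3197]
```

```bash
python3 -m creep '[[-1,0.8,0.3,0,0,0,0],[-1,0.8,0.3,1,0,0,0],[-1,0.8,0.3,2,0,0,0],[-1,0.8,0.3,3,0,0,0],[-1,0.8,0.3,4,0,0,0],[-1,0.8,0.3,5,0,0,0],[-1,0.8,0.3,6,0,0,0]]'
```

```text
time_s: 18.92
tcp_pos: [0.5161, 0.2886, 0.3139]
ee_rot: [[0.347, -0.938, 0.0], [-0.938, -0.347, 0.0], [-0.0, -0.0, -1.0]]
wrist_force: [0.3, 0.1, -2.6]
gripper_width: 0.227
gripper_force: 30.0
```

In the hole at about 0.045 m with no force. I lower on.

```bash
python3 -m creep '[[-1,0,0,3,0,0,0],[-1,0,0,7,0,0,0],[-1,0,0,11,0,0,0],[-1,0,0,15,0,0,0],[-1,0,0,19,0,0,0],[-1,0,0,23,0,0,0],[-1,0,0,26,0,0,0],[-1,0,0,28,0,0,0]]'
```

```text
time_s: 19.58
tcp_pos: [0.516, 0.2885, 0.2853]
ee_rot: [[0.347, -0.938, -0.001], [-0.938, -0.347, -0.001], [0.0, 0.001, -1.0]]
wrist_force: [-0.4, -0.6, -3.1]
gripper_width: 0.229
gripper_force: 30.0
```

```bash
python3 -m creep '[[-1,0,0,1,0,0,0],[-1,0,0,2,0,0,0],[-1,0,0,3,0,0,0],[-1,0,0,4,0,0,0],[-1,0,0,5,0,0,0],[-1,0,0,6,0,0,0],[-1,0,0,6.5,0,0,0],[-1,0,0,6.5,0,0,0]]'
```

```text
time_s: 20.25
tcp_pos: [0.516, 0.2885, 0.2793]
ee_rot: [[0.347, -0.938, -0.0], [-0.938, -0.347, -0.0], [0.0, 0.0, -1.0]]
wrist_force: [-0.5, 0.1, -2.3]
gripper_width: 0.232
gripper_force: 30.0
```

```bash
python3 -m creep '[[-1,0,0,0.3,0,0,0],[-1,0,0,0.6,0,0,0],[-1,0,0,0.6,0,0,0]]'; python3 -m creep '[[1,0,0,0,0,0,0],[1,0,0,0,0,0,0],[1,0,0,0,0,0,0],[1,0,0,0,0,0,0],[1,0,0,0,0,0,0],[1,0,0,0,0,0,0],[1,0,0,0,0,0,0],[1,0,0,0,0,0,0]]'; python3 -m creep '[[1,0,0,0,0,0,0],[1,0,0,0,0,0,0],[1,0,0,0,0,0,0],[1,0,0,0,0,0,0]]'
```

```text
time_s: 20.5
tcp_pos: [0.516, 0.2885, 0.2788]
ee_rot: [[0.347, -0.938, -0.0], [-0.938, -0.347, -0.0], [0.0, 0.0, -1.0]]
wrist_force: [-0.2, -0.5, -2.6]
gripper_width: 0.225
gripper_force: 30.0
time_s: 21.17
tcp_pos: [0.5161, 0.2886, 0.2789]
ee_rot: [[0.347, -0.938, 0.0], [-0.938, -0.347, 0.0], [-0.0, -0.0, -1.0]]
wrist_force: [0.7, 0.0, 0.2]
gripper_width: 0.748
gripper_force: 0.0
time_s: 21.5
tcp_pos: [0.5161, 0.2885, 0.2788]
ee_rot: [[0.347, -0.938, -0.0], [-0.938, -0.347, -0.0], [0.0, 0.0, -1.0]]
wrist_force: [-0.4, 0.1, 0.1]
gripper_width: 0.981
gripper_force: 0.0
```

```bash
python3 -m creep '[[1,0,0,-15,0,0,0],[1,0,0,-40,0,0,0],[1,0,0,-70,0,0,0],[1,0,0,-100,0,0,0],[1,0,0,-125,0,0,0],[1,0,0,-125,0,0,0],[1,0,0,-125,0,0,0],[1,0,0,-125,0,0,0]]'; python3 - <<'E'
from h import *
out=[]
for n in('scene','wrist'):
    p,d,c=shot(n); C=cloud(d,c); out.append(p)
    near=(d>0)&(np.hypot(C[...,0]-.516,C[...,1]-.289)<.035)
    h=C[near&(C[...,2]>.138)&(C[...,2]<.155)]; b=C[near&(abs(C[...,2]-.05)<.004)]
    print(n,'handle',cv2.minAreaRect((h[:,:2]*1000).astype(np.float32)),'top z',np.median(h[:,2]),'block',cv2.minAreaRect((b[:,:2]*1000).astype(np.float32))[:2])
s=out[0]; u=cv2.resize(s[140:230,200:320],(800,600),interpolation=cv2.INTER_CUBIC); save('end',u)
E
```

```text
time_s: 22.17
tcp_pos: [0.5157, 0.2883, 0.4031]
ee_rot: [[0.347, -0.938, -0.001], [-0.938, -0.347, -0.0], [-0.0, 0.001, -1.0]]
wrist_force: [0.1, 0.7, -0.1]
gripper_width: 0.999
gripper_force: 0.0
scene handle ((517.5150146484375, 289.37774658203125), (21.22471809387207, 19.84952163696289), 19.62095069885254) top z 0.14335581417986176 block ((517.68115234375, 289.4143981933594), (61.020721435546875, 59.965999603271484))
wrist handle ((515.6943969726562, 287.7654724121094), (19.984128952026367, 19.741260528564453), 19.420513153076172) top z 0.14513551064417718 block ((515.9869995117188, 288.5250244140625), (60.05638122558594, 60.043582916259766))
```

View pics/end.png

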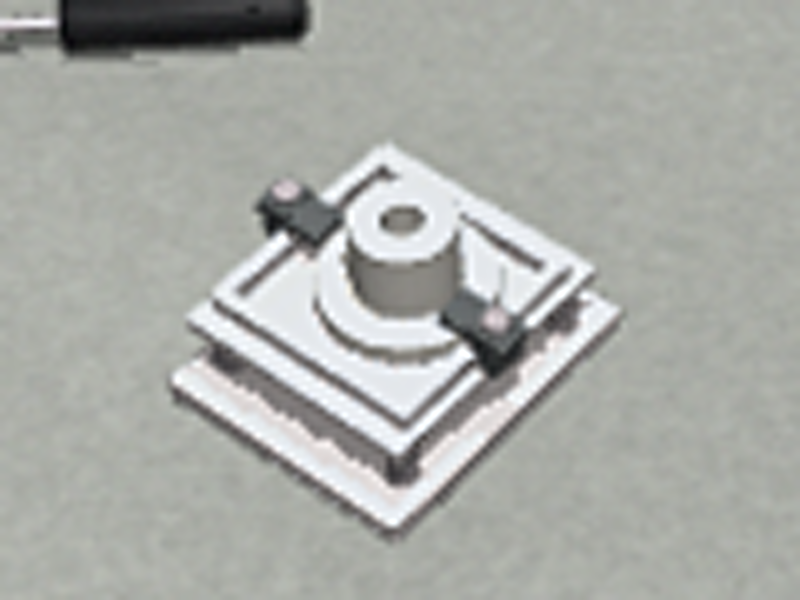

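The crop shows the fixture undisturbed, with the bore at (403,220) now empty. The drift's top is at 0.145 m, centred on its block, so it is right down in the hole.

```bash
python3 -c "
from station import r
print(r.finish_job())"
```

```text
the job is handed in; nothing more can be done
None
```

The bushing is driven down to the receiver's floor, where I felt the hard stop at about 11 N, and the thin drift stands back upright, right down in its block. The job was handed in about 22 s into the 64 s, though the hand-in gave no verdict.

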